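# Set the toaster oven: timer slide to the mark, heat to the third click

## Task

Set the toaster oven: pull the spring timer's tab along its slot on top of the oven until its pointer is level with the point of the little steel marker, and let it go to tick back on its own. Then turn the heat knob clockwise to its third click, counting by feel and never going on towards the fourth, and finish while still gripping the knob there, since it springs back if released. Leave the dishes, jars and tools around where they are.

Things in the scene. Friction and masses are not known exactly. Their poses are not given: they have to be found in the camera images.
- oven: the fixed white toaster oven, 280 deep (x) x 400 wide (y) x 200 high; origin under its centre on the table, x axis from its door (robot side) to its back, y to its left as seen from the robot. All controls are on its flat top, 200 above the table, in the front half.
- tab_grip (a point): grasp point of the timer tab: black upright block 14 wide along the oven's y, 26 along its x, standing 35 above the oven's top; this point lies on its centre line, 24 above the oven's top. The tab slides in a straight slot along the oven's +y.
- timer_tab (a joint): how far the timer tab is pulled out along the oven's +y, m; 0 = home (start), 0.10 = end of slot. A strong oil damper resists it (80 N per m/s, so 4 N at 0.05 m/s) and a weak spring draws it home slowly, about 0.6 to 0.8 mm/s, once it is let go.
- tab_tip (a point): tip of the thin 3 mm pointer at the tab's foot, 30 mm from the tab's centre line towards the oven's back (+x); moves with the tab
- marker_tip (a point): point of the small steel sliding marker (14 wide, 10 high), 32 mm behind the tab's slot, set anywhere from 45 to 85 mm along from the tab's home; very stiff, it stays put. The tab is at the marked length when tab_tip has the same oven-y as this point.
- marker (a joint): position of the marker on its own slot, m: marked length = 0.045 + this value
- heat_knob (a joint): heat knob turned clockwise seen from above, rad; 0 = off (start). Its stops (clicks) lie every 0.419 rad (24 degrees): the third is at 1.257, the fifth, at 2.09, is the end. Clicks are felt as a torque ripple of 0.1 N m on top of a return spring of 0.09 N m/rad; at the third stop the knob springs back if let go.
- knob_grip (a point): on the knob's vertical axis, 30 above the oven's top, at the height to grip. The black knob is a 44 wide skirt (top 7 above the oven's top) with an upright bar handle 40 long, 13 thick, reaching 37 above the oven's top. At 0 the bar lies along the oven's x, with a white line at the end that points to the oven's back. The knob stands 130 mm to the right (-y) of the tab's home.
- butter_dish: white ceramic butter dish with its lid on, 110 x 170 x 90 high; body origin under its centre. Leave it alone.
- cruet: stoppered glass condiment cruet, 68 across, 158 tall; origin under its centre. Leave it alone.
- spoon_rest: flat bamboo spoon rest, 190 x 85 x 15 high; origin under its centre. Leave it alone.
- spatula: black plastic spatula lying flat; origin at its underside. Leave it alone.
- spice_jar: small amber jar, 42 across, 75 tall, standing on the rear half of the oven's top; origin under its centre. Leave it alone.
- salt_dish: small white salt bowl, 68 across, 30 high, on the rear half of the oven's top; origin under its centre. Leave it alone.

How it is judged:
On the way, in this order (a step that is already met when the one before it is completed fails the run):
1. the timer tab's pointer is level with the marker (y of tab_tip in the frame of marker_tip between -0.005 and 0.005 m), for 0.3 s.
2. the heat knob is at its third stop, in the fingers (value of joint heat_knob between 1.1366 and 1.3766 rad and contact force between the fingers and heat_knob above 1 N), for 0.3 s.
At the end, for the whole second after the job is handed in: The knob rests at its third stop (1.257 rad, within 0.12) with the fingers pressing on it with over 1 N; the timer tab is free, not more than 6 mm past the marker, and still running (not more than 35 mm back from the marker, over 8 mm from home) (all of step 2 and velocity of joint heat_knob between -0.1 and 0.1 rad/s and y of tab_tip in the frame of marker_tip between -0.035 and 0.006 m and value of joint timer_tab above 0.008 m and contact force between the fingers and timer_tab below 0.1 N); the arm keeps its last pose, push and grip.
It fails at once if the heat knob is turned past its third stop towards the fourth (value of joint heat_knob above 1.4766 rad).
It fails at once if a bystander is moved by more than 30 mm or tipped over (distance of any of butter_dish, cruet, spoon_rest, spatula, spice_jar, salt_dish from where it was at the start of the episode above 0.03 m or angle between any of butter_dish, cruet, spoon_rest, spatula, spice_jar, salt_dish's own z axis and vertical above 0.5 rad).
It also fails if it takes over 48 s, if anything falls off the work surface, if the arm or the gripper's body presses on something with over 40 N, if the wrist force passes 120 N, or if a joint passes its speed limit or range.

## Robot

A 7-joint arm with a two-finger parallel gripper is mounted at the origin on the work surface. World frame = base frame: x ahead of the robot, y to its left, z up, the work surface at z = 0. Lengths are in m, angles in rad, forces in N, time in s.
With the tool pointing down it reaches from about 0.4 to 0.85 m from the base axis. Payload 6.9 kg.
Tool frame: the origin (TCP) lies midway between the tips of the shut fingers; the grasp point (between the pads) lies 19 mm behind it; x points along the fingers, z is the direction in which the jaws open and shut, and the axes are right-handed (so a half turn about x gives the same grasp; the last joint's range is limited). The gripper opens to 85 mm and grips with 20 to 120 N. Pads are 22 mm wide; open, the fingers measure 114 mm over their backs; the gripper's body (76 mm by 85 mm) begins 54 mm behind the grasp point. The pads swing forward as they close: fully open they stand 13 mm farther back than shut.
Start: joints at [0.105, 0.507, -0.238, 1.5, 0.126, 1.149, -0.155], TCP at [0.625, -0, 0.231] pointing down, gripper open.
Joint ranges: [-3.08, 3.08], [-0.24, 2.05], [-1.43, 1.35], [0, 2.5], [-1.52, 4.66], [0.17, 1.96], [-2.89, 2.89]. Speed limits (rad/s): [2.39, 2.39, 3.14, 3.14, 3.14, 3.14, 3.14].

## Interface

Orientations are given as a unit quaternion [x, y, z, w].
In Python, from workcell import observe, camera, sign_off gives the robot as it stands. The module is installed in compiled form; this text tells all that it offers.
- The arm moves only by the tool carry_out, never from a script. Its argument "targets" is a list of rows, each an object with "translation": the shift along the world's x, y, z in mm, a list of three; "turn": the turn about the world's z in degrees. In form: [{"translation": [tx, ty, tz], "turn": turn}, ...]. A call has 1 to 20 rows; each row is the pose to reach, as a shift and turn from the pose measured when the call began; what a row does not reach only later rows make up. A row lasts 1/12 s, in which the tool goes at most 41.7 mm and 7.16 degrees, less where a joint would pass 70% of its speed; a pose out of reach is approached as far as the arm can. A call with a gripper value outside its range is refused whole. "grip" is the gripper command: -1 is fully open, 1 is shut, values between are in proportion, set as the call begins (left out, the last holds). The fingers move at their own pace and stop on an object; "force" is the grip in N (left out, the last holds). Time passes only in rows, so rows that repeat a pose let the fingers close. It gives the time, the measured TCP pose, the force and the opening at its end, in the units of the state.
- observe(): the state, without advancing time (a new reading comes with each control period).
- camera(name): name is "scene" or "side" or "wrist"; returns a dict with "frame" (400x640x3 uint8, blue, green, red), "intrinsics" (3x3 intrinsics, pixels), "k1" (the pictures are not rectified: a ray, as slopes to the right and down, at radius r is drawn at 1 + k1 r^2 times it, then the intrinsics apply), "origin" and "rotation" of the camera in the world. Camera axes: x right, y down, z forward; pixel columns grow to the right and rows downward; lengths in m; the calibration is good to about 2 mm. A picture is of the moment at which its call begins. There is no depth.
- sign_off(): hands the job in, once; it reports no verdict.
The state is a dict: "t": time; "qpos": joint angles; "dq": joint speeds; "tau": joint torques, N m; "tcp_pos": TCP position; "tcp_rot": TCP orientation; "contact_force": force on the tool from outside, world axes, zero at the start; "ft_torque": the same for the moment, N m; "width": finger opening in m.
Only numpy, scipy, OpenCV 4.12 (cv2) and the standard library are available. Lean on these libraries where they do the work, as an engineer would, in place of code of your own. Each camera call takes 0.05 s, during which the arm holds its last target.

## Working session

There is one attempt and no reset: what is moved stays moved. The work goes in short steps, Python scripts to look and compute and a tool call to move; the robot and the scene stay as the last step left them, time stands still between calls to the robot, and variables do not carry over. Pictures are saved under pics/ and viewed, and the job is handed in when it is done.

Besides the shell and the picture viewer there is one more tool, called after "Call:" by a JSON object that holds its "method" and its "body". carry_out: Moves the arm, as the interface text tells. Its arguments: {"type":"object","properties":{"targets":{"type":"array"},"grip":{"type":"number"},"force":{"type":"number"}},"required":["targets"]}

```bash
mkdir -p pics; cat > h.py <<'E'
import numpy as np, cv2
from workcell import observe, camera
def ray(c,u,v):
    K=np.array(c["intrinsics"]);k1=c["k1"]
    x=(u-K[0,2])/K[0,0];y=(v-K[1,2])/K[1,1]
    rd=np.hypot(x,y);r=rd
    for _ in range(30): r=rd/(1+k1*r*r)
    s=1/(1+k1*r*r)
    d=np.array(c["rotation"])@np.array([x*s,y*s,1.])
    return np.array(c["origin"]),d
def plane(c,u,v,z):
    o,d=ray(c,u,v);return o+d*(z-o[2])/d[2]
def proj(c,p):
    K=np.array(c["intrinsics"]);q=np.array(c["rotation"]).T@(np.array(p)-np.array(c["origin"]))
    x,y=q[0]/q[2],q[1]/q[2];f=1+c["k1"]*(x*x+y*y)
    return K[0,0]*x*f+K[0,2],K[1,1]*y*f+K[1,2]
E
python3 - <<'E'
from h import *
import pickle
C={}
for n in("scene","side","wrist"):
    c=camera(n);C[n]=c;cv2.imwrite(f"pics/{n}0.png",c["frame"]);print(n,c["origin"],np.array(c["rotation"]).round(3).tolist(),c["intrinsics"],c["k1"])
pickle.dump(C,open("c0.pkl","wb"));print(observe())
E
```

```text
scene [1.23953944 0.25241016 1.36125916] [0.551, 0.789, -0.221, -0.159] [[487.93151162   0.         319.94859063]
 [  0.         487.93151162 196.77502586]
 [  0.           0.           1.        ]] -0.08450254740494965
side [ 0.50836094 -0.780263    0.99681098] [0.931, -0.028, 0.015, -0.363] [[370.82360184   0.         326.08266241]
 [  0.         370.82360184 207.57378412]
 [  0.           0.           1.        ]] -0.04952177573696049
wrist [0.62469703 0.07004341 0.37392105] [0.99, 0.001, -0.0, 0.138] [[322.10038578   0.         317.81688238]
 [  0.         322.10038578 203.49357426]
 [  0.           0.           1.        ]] -0.007019906260857368
{'t': 0.15, 'qpos': array([ 0.10547262,  0.50816069, -0.23758367,  1.50087185,  0.12569258,
        1.14887516, -0.154802  ]), 'dq': array([ 1.33709424e-03, -2.78268072e-03, -9.70463865e-05, -3.35474574e-03,
       -1.12209154e-03, -4.38883328e-04,  4.95877244e-04]), 'tau': array([-1.45638624e-03, -6.21010351e+01, -2.18872748e+00, -2.49840939e+01,
        1.27439146e-02,  9.07797832e-03,  3.50406015e-05]), 'tcp_pos': array([ 6.24642127e-01, -2.15040513e-05,  2.30631768e-01]), 'tcp_rot': array([-1.69672302e-05,  7.07576018e-01,  2.63273043e-05,  7.06637232e-01]), 'contact_force': array([ 0.36526021,  1.05444952, -0.210702  ]), 'ft_torque': array([-0.02130391,  0.02731338,  0.04409287]), 'width': 0.08504001611300961}
```

```bash
sed -i 's/np.array(c\["rotation"\])/R(c)/g' h.py; cat >> h.py <<'E'
from scipy.spatial.transform import Rotation
def R(c):
    return Rotation.from_quat(c["rotation"]).as_matrix()
E
python3 -c "
from h import *;import pickle
c=pickle.load(open('c0.pkl','rb'))
print(proj(c['scene'],[.625,0,.231]),proj(c['side'],[.625,0,.231]),proj(c['wrist'],[.625,0,.231]))"
```

```text
(np.float64(306.28437273995627), np.float64(206.55061870826492)) (np.float64(346.823550391242), np.float64(187.37066127135358)) (np.float64(318.2150205858385), np.float64(261.6887428284199))
```

View pics/scene0.png

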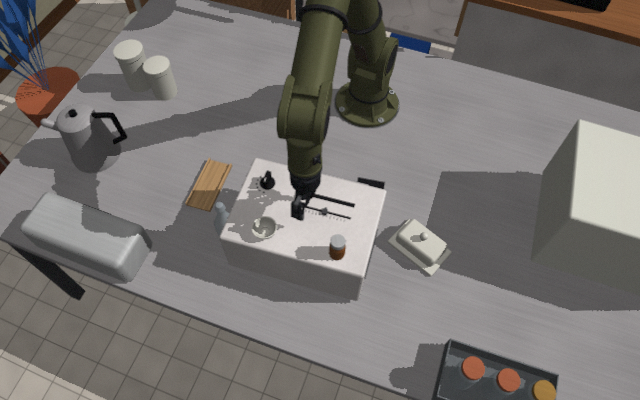

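View pics/side0.png

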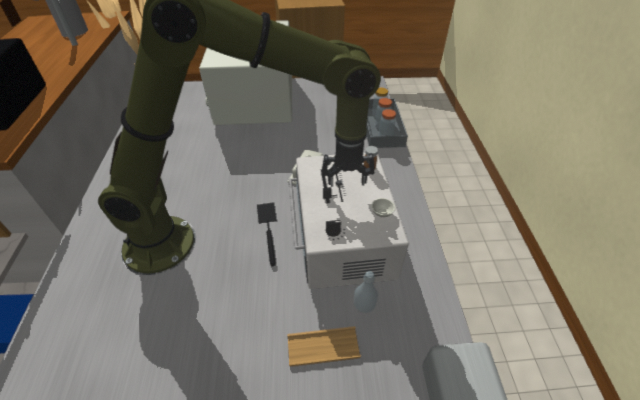

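View pics/wrist0.png

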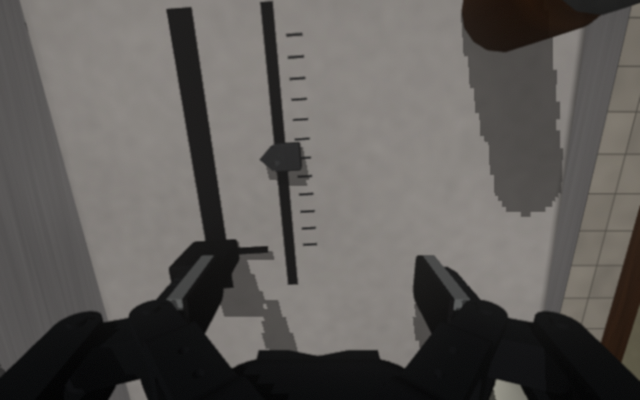

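```bash
python3 -c "
from h import *;import pickle
c=pickle.load(open('c0.pkl','rb'))
w=c['wrist'];s=c['scene']
cv2.imwrite('pics/w0c.png',cv2.resize(w['frame'][110:330,150:350],None,fx=3,fy=2.7,interpolation=2))
cv2.imwrite('pics/s0c.png',cv2.resize(s['frame'][150:290,220:390],None,fx=4.5,fy=4.2,interpolation=2))
for n,u,v,z in [('slot far',180,8,.2),('slot near',216,240,.2),('slot2 far',267,2,.2),('slot2 near',293,283,.2),('mtip',262,158,.205),('ptip',268,249,.203),('tab foot',236,252,.2)]:
  print(n,plane(w,u,v,z).round(4))
for n,u,v in [('A',256,160),('B',386,185),('C',360,278),('D',223,240)]:print(n,plane(s,u,v,.2).round(4))
"
```

```text
slot far [0.5583 0.1181 0.2   ]
slot near [ 0.5657 -0.0016  0.2   ]
slot2 far [0.6002 0.1206 0.2   ]
slot2 near [ 0.6099 -0.0293  0.2   ]
mtip [0.5954 0.0468 0.205 ]
ptip [ 0.5962 -0.0058  0.203 ]
tab foot [ 0.5768 -0.0091  0.2   ]
A [ 0.5113 -0.2015  0.2   ]
B [0.4634 0.1805 0.2   ]
C [0.758 0.196 0.2  ]
D [ 0.781  -0.1778  0.2   ]
```

View pics/w0c.png

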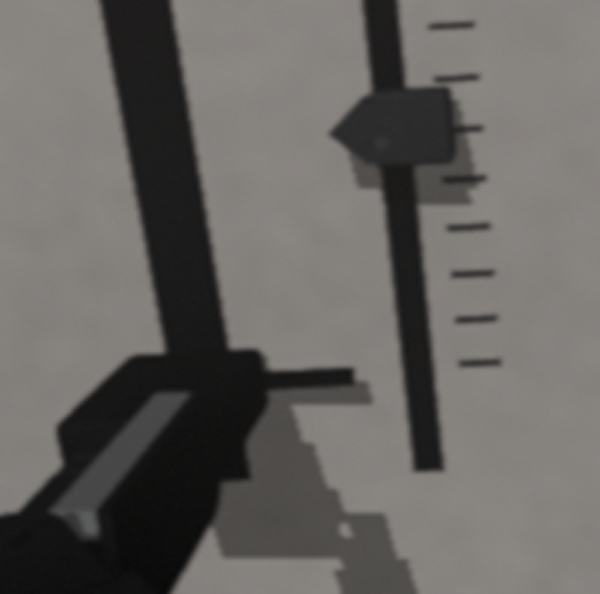

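View pics/s0c.png

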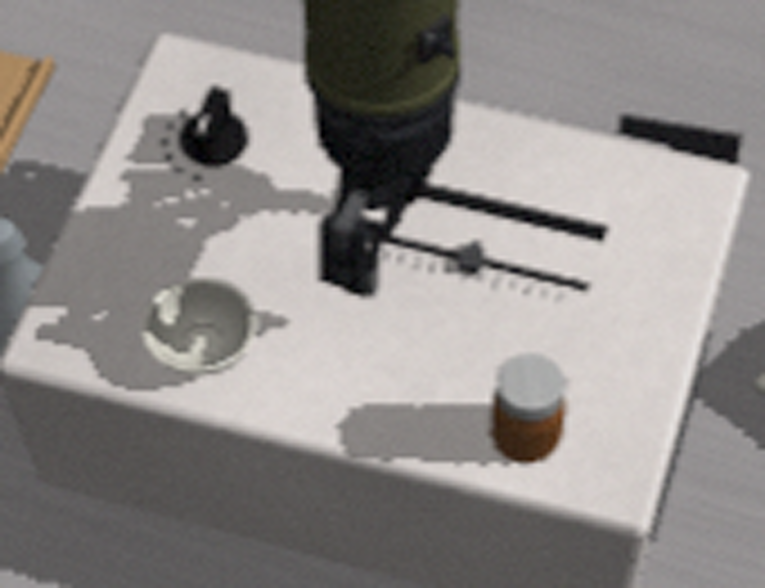

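Call:
{"method": "carry_out", "body": {"targets": [{"translation": [0,0,30],"turn": 0},{"translation": [0,0,60],"turn": 7},{"translation": [-20,-3,60],"turn": 14},{"translation": [-40,-6,60],"turn": 21},{"translation": [-58,-8,60],"turn": 28},{"translation": [-58,-8,60],"turn": 35},{"translation": [-58,-8,60],"turn": 42},{"translation": [-58,-8,60],"turn": 49},{"translation": [-58,-8,60],"turn": 56},{"translation": [-58,-8,60],"turn": 63},{"translation": [-58,-8,60],"turn": 70},{"translation": [-58,-8,60],"turn": 77},{"translation": [-58,-8,60],"turn": 84},{"translation": [-58,-8,60],"turn": 91},{"translation": [-58,-8,60],"turn": 93.6},{"translation": [-58,-8,60],"turn": 93.6},{"translation": [-58,-8,60],"turn": 93.6}], "grip": -1}}

```text
t: 1.57
tcp_pos: [0.5665, -0.0083, 0.2904]
tcp_rot: [0.515, -0.485, -0.515, -0.484]
contact_force: [0.9, 0.5, -0.0]
width: 0.0855
```

```bash
python3 - <<'E'
from h import *
import pickle
C={}
for n in("scene","wrist"):
    c=camera(n);C[n]=c
cv2.imwrite("pics/w1.png",C["wrist"]["frame"]);cv2.imwrite('pics/s1c.png',cv2.resize(C["scene"]['frame'][150:290,220:390],None,fx=4.5,fy=4.2,interpolation=2))
pickle.dump(C,open("c1.pkl","wb"));o=observe();print(o['t'],o['qpos'],o['tcp_pos'],o['tcp_rot'])
w=C['wrist']
print(plane(C['scene'],220+213/4.5,150+138/4.2,.207),proj(w,[.5663,-.0077,.235]),proj(w,[.5745,-.1374,.237]),proj(w,[.5954,.0468,.205]),proj(w,[.5962,-.0058,.203]))
E
```

```text
1.6667 [ 0.38672768  0.41678722 -0.637529    1.55343444  0.25759138  1.25676108
  1.34181065] [ 0.56655413 -0.00811634  0.29054032] [ 0.51531395 -0.48493518 -0.51467374 -0.48414911]
[ 0.5774754  -0.13623895  0.207     ] (np.float64(317.2434106138792), np.float64(221.73697396794654)) (np.float64(116.99831807357123), np.float64(222.6743924712626)) (np.float64(385.670261361594), np.float64(248.85217608239375)) (np.float64(317.42297070815107), np.float64(244.78409381108588))
```

View pics/w1.png

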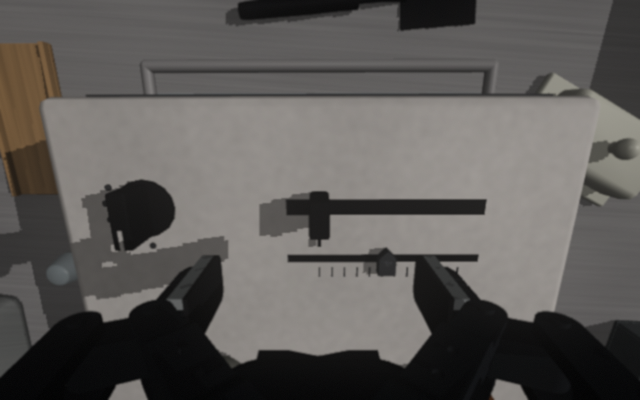

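View pics/s1c.png

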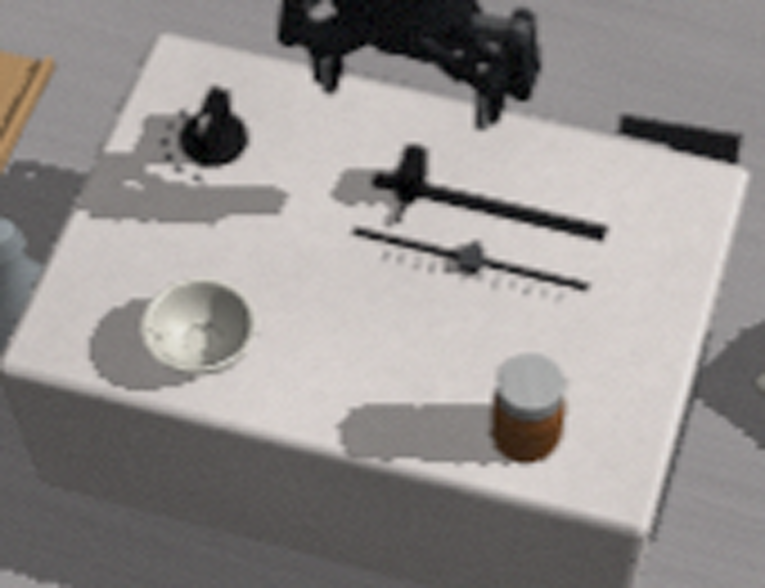

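```bash
python3 - <<'E'
from h import *
import pickle
w=pickle.load(open("c1.pkl","rb"))['wrist']
a=np.deg2rad(3.6);ex=np.array([np.cos(a),np.sin(a),0]);ey=np.array([-np.sin(a),np.cos(a),0])
t=np.array([.5663,-.0077,0])
for dx in(-.013,.013):
  for z in(.2,.235): print(dx,z,np.round(proj(w,t+ex*dx+[0,0,z]),1))
k=t-.13*ey
for dx in(-.02,.02):
  for z in(.207,.237): print('bar',dx,z,np.round(proj(w,k+ex*dx+[0,0,z]),1))
for d in(-.022,.022):print('skirt',np.round(proj(w,k+ex*d+[0,0,.207]),1),np.round(proj(w,k+ey*d+[0,0,.207]),1))
m=plane(w,386,249,.205);p=plane(w,319,245,.203);print(m,p,(m-p)@ey,(m-t)@ex,(p-t)@ex)
f=w['frame'];cv2.imwrite('pics/w1c.png',cv2.resize(np.clip(f[160:280,80:280].astype(float)*2,0,255).astype('uint8'),None,fx=4,fy=4,interpolation=2))
E
```

```text
-0.013 0.2 [317.4 189.8]
-0.013 0.235 [317.2 202.6]
0.013 0.2 [317.4 222.8]
0.013 0.235 [317.3 240.3]
bar -0.02 0.207 [137.1 182.6]
bar -0.02 0.237 [111.5 192.7]
bar 0.02 0.207 [145.3 234.5]
bar 0.02 0.237 [122.1 251. ]
skirt [136.7 179.9] [111.7 209.1]
skirt [145.7 237. ] [171.  209.2]
[0.59550666 0.04706836 0.205     ] [ 0.5963027  -0.00457082  0.203     ] 0.05158726200954033 0.03258796524202027 0.03013998273236098
```

View pics/w1c.png

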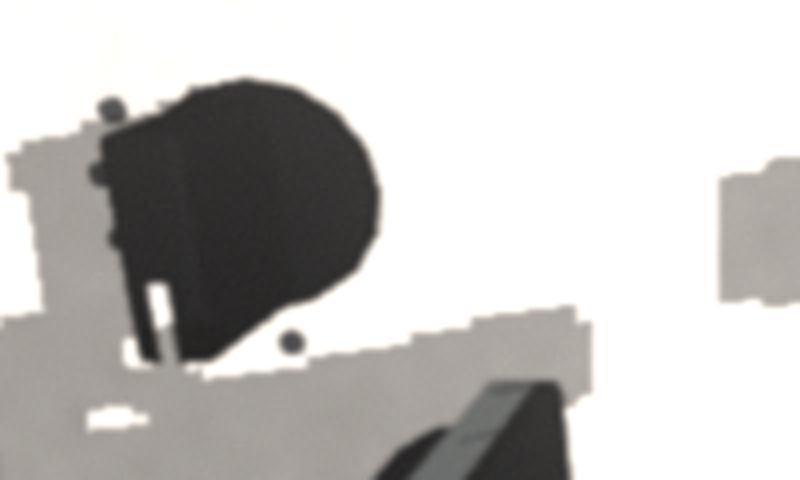

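Call:
{"method": "carry_out", "body": {"targets": [{"translation": [0,1,-30],"turn": 0},{"translation": [0,1,-55],"turn": 0},{"translation": [0,1,-72],"turn": 0},{"translation": [0,1,-79],"turn": 0},{"translation": [0,1,-79],"turn": 0}], "grip": -0.2}}

```text
t: 2.08
tcp_pos: [0.5657, -0.0073, 0.2101]
tcp_rot: [-0.514, 0.486, 0.515, 0.484]
contact_force: [-0.6, -0.5, 0.2]
width: 0.0513
```

Call:
{"method": "carry_out", "body": {"targets": [{"translation": [0,0,0],"turn": 0},{"translation": [0,0,0],"turn": 0},{"translation": [0,0,0],"turn": 0},{"translation": [0,0,0],"turn": 0},{"translation": [0,0,0],"turn": 0},{"translation": [0,0,0],"turn": 0}], "grip": 1, "force": 30}}

```text
t: 2.58
tcp_pos: [0.5664, -0.0071, 0.2113]
tcp_rot: [0.515, -0.485, -0.515, -0.484]
contact_force: [-0.9, -0.3, 6.1]
width: 0.0137
```

Call:
{"method": "carry_out", "body": {"targets": [{"translation": [-0.3,4,0],"turn": 0},{"translation": [-0.5,8,0],"turn": 0},{"translation": [-0.8,12,0],"turn": 0},{"translation": [-1,16,0],"turn": 0},{"translation": [-1.3,20,0],"turn": 0},{"translation": [-1.5,24,0],"turn": 0},{"translation": [-1.8,28,0],"turn": 0},{"translation": [-2,32,0],"turn": 0},{"translation": [-2.3,36,0],"turn": 0},{"translation": [-2.5,40,0],"turn": 0},{"translation": [-2.8,44,0],"turn": 0},{"translation": [-3,48,0],"turn": 0},{"translation": [-3.2,51,0],"turn": 0},{"translation": [-3.3,52,0],"turn": 0},{"translation": [-3.3,52,0],"turn": 0},{"translation": [-3.3,52,0],"turn": 0},{"translation": [-3.3,52,0],"turn": 0}]}}

```text
t: 4.0
tcp_pos: [0.563, 0.0456, 0.2113]
tcp_rot: [-0.515, 0.485, 0.515, 0.484]
contact_force: [-0.0, 0.9, 0.9]
width: 0.0134
```

```bash
python3 - <<'E'
from h import *
import pickle
C={}
for n in("scene","wrist"):
    c=camera(n);C[n]=c
f=C["wrist"]["frame"];cv2.imwrite("pics/w2.png",np.clip(f.astype(float)*1.7,0,255).astype('uint8'));cv2.imwrite('pics/s2c.png',cv2.resize(C["scene"]['frame'][150:290,220:390],None,fx=4.5,fy=4.2,interpolation=2))
pickle.dump(C,open("c2.pkl","wb"));o=observe();print(o['t'],o['tcp_pos'],o['contact_force'])
E
```

```text
4.1 [0.56305853 0.04525876 0.21132748] [ 0.5165569  -0.06893466  0.55156585]
```

View pics/w2.png

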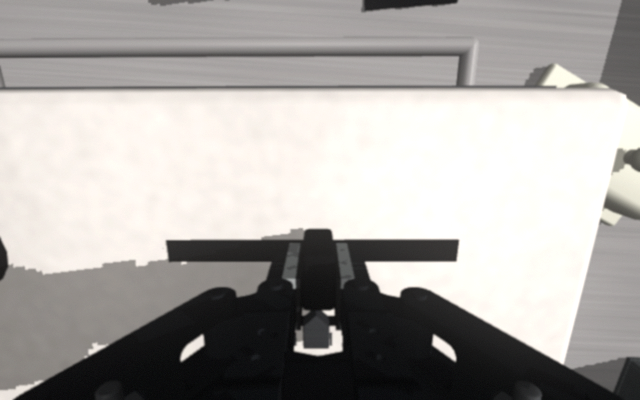

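View pics/s2c.png

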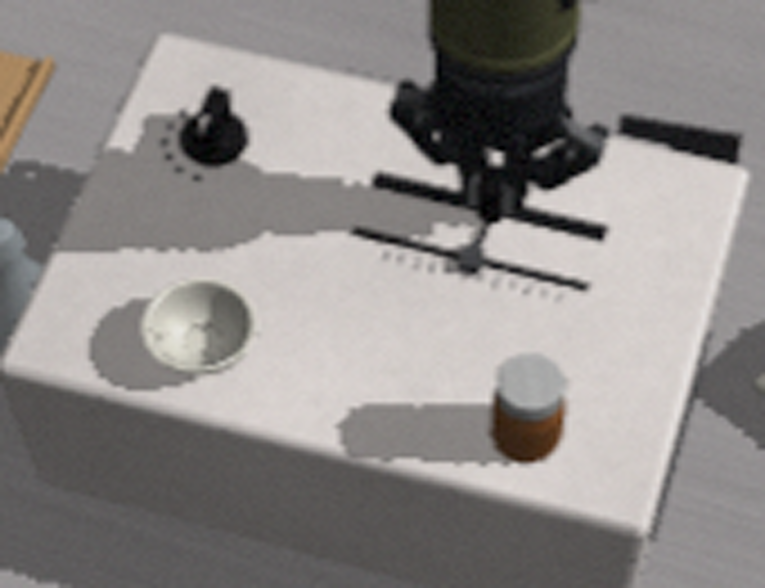

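```bash
python3 - <<'E'
from h import *
import pickle
C=pickle.load(open("c2.pkl","rb"));f=C["wrist"]["frame"]
cv2.imwrite("pics/w2c.png",cv2.resize(np.clip(f[225:365,260:380].astype(float)*3,0,255).astype('uint8'),None,fx=4.2,fy=4.2,interpolation=2))
E
```

```text
(no output)
```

View pics/w2c.png

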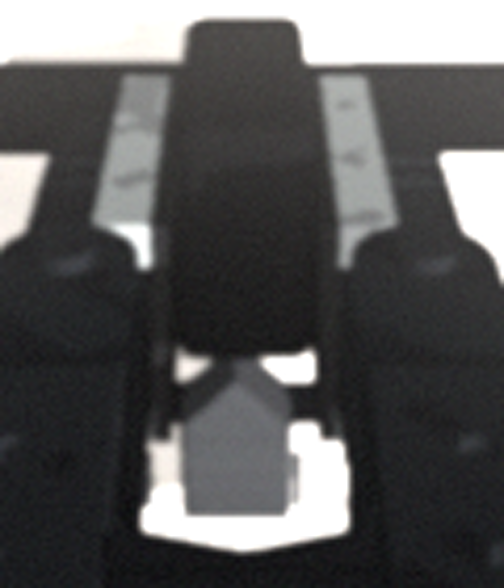

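Call:
{"method": "carry_out", "body": {"targets": [{"translation": [0,0,0],"turn": 0},{"translation": [0,0,0],"turn": 0},{"translation": [0,0,0],"turn": 0}]}}

```text
t: 4.35
tcp_pos: [0.5631, 0.0452, 0.2113]
tcp_rot: [0.515, -0.485, -0.515, -0.484]
contact_force: [-0.6, 0.4, 1.2]
width: 0.0133
```

Call:
{"method": "carry_out", "body": {"targets": [{"translation": [0,0,0],"turn": 0},{"translation": [0,0,0],"turn": 0},{"translation": [0,0,0],"turn": 0},{"translation": [0,0,0],"turn": 0},{"translation": [0,0,30],"turn": 0},{"translation": [0,0,60],"turn": 0},{"translation": [0,0,80],"turn": 0},{"translation": [0,-10,80],"turn": 0},{"translation": [1,-40,80],"turn": 0},{"translation": [2,-70,80],"turn": 0},{"translation": [5,-100,80],"turn": 0},{"translation": [8,-130,80],"turn": 0},{"translation": [11,-160,80],"turn": 0},{"translation": [11.5,-181.5,80],"turn": 0},{"translation": [11.5,-181.5,80],"turn": 0},{"translation": [11.5,-181.5,80],"turn": 0}], "grip": -0.2}}

```text
t: 5.68
tcp_pos: [0.5741, -0.1383, 0.2904]
tcp_rot: [-0.514, 0.486, 0.514, 0.485]
contact_force: [0.6, 1.5, 0.0]
width: 0.0512
```

```bash
python3 - <<'E'
from h import *
import pickle
C={}
for n in("scene","wrist"):
    c=camera(n);C[n]=c
f=C["wrist"]["frame"];cv2.imwrite("pics/w3.png",np.clip(f.astype(float)*1.7,0,255).astype('uint8'));cv2.imwrite('pics/s3c.png',cv2.resize(C["scene"]['frame'][150:290,220:390],None,fx=4.5,fy=4.2,interpolation=2))
pickle.dump(C,open("c3.pkl","wb"));o=observe();print(o['t'],o['tcp_pos'],o['contact_force'],o['qpos'],o['ft_torque'])
w=C['wrist'];a=np.deg2rad(3.6);ex=np.array([np.cos(a),np.sin(a),0]);ey=np.array([-np.sin(a),np.cos(a),0])
k=np.array([.5745,-.136,0])
for dx in(-.02,.02):
  for z in(.207,.237): print('bar',dx,z,np.round(proj(w,k+ex*dx+[0,0,z]),1))
for d in(-.022,.022):print('skirt',np.round(proj(w,k+ex*d+[0,0,.207]),1),np.round(proj(w,k+ey*d+[0,0,.207]),1))
E
```

```text
5.7833 [ 0.57442961 -0.13537599  0.29102565] [ 0.21944666  0.91244844 -0.17524768] [ 0.57062343  0.4525023  -0.60840113  1.48991752  0.2637181   1.28310691
  1.56620942] [0.05827579 0.04672832 0.0101736 ]
bar -0.02 0.207 [317.  183.3]
bar -0.02 0.237 [316.9 193.4]
bar 0.02 0.207 [317.1 235.2]
bar 0.02 0.237 [317.  251.8]
skirt [317.  180.6] [287.2 209.9]
skirt [317.1 237.7] [346.9 209.8]
```

View pics/w3.png

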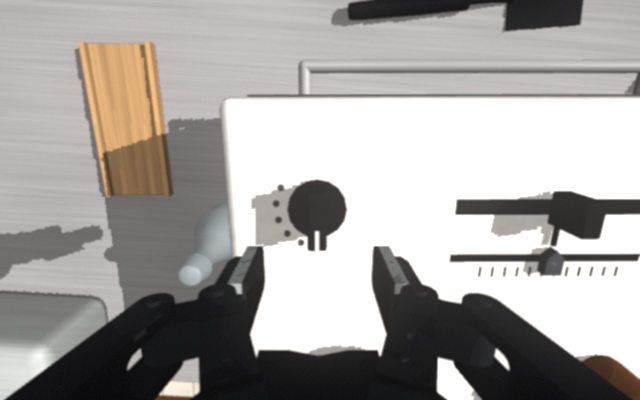

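View pics/s3c.png

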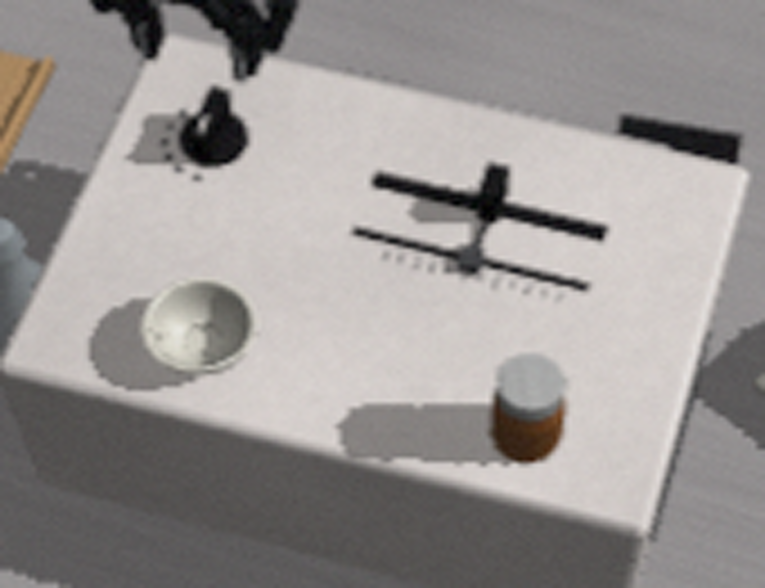

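```bash
python3 - <<'E'
from h import *
import pickle
w=pickle.load(open("c3.pkl","rb"))["wrist"];f=w['frame']
cv2.imwrite("pics/w3c.png",cv2.resize(np.clip(f[180:290,500:630].astype(float)*2,0,255).astype('uint8'),None,fx=5,fy=5,interpolation=2))
ey=np.array([-.0628,.998,0])
for zm in(.203,.205,.210):
  print((plane(w,549,249,zm)-plane(w,554,244,.203))@ey)
E
```

```text
-0.0030863897644152825
-0.004645005224053245
-0.008541543873148249
```

View pics/w3c.png

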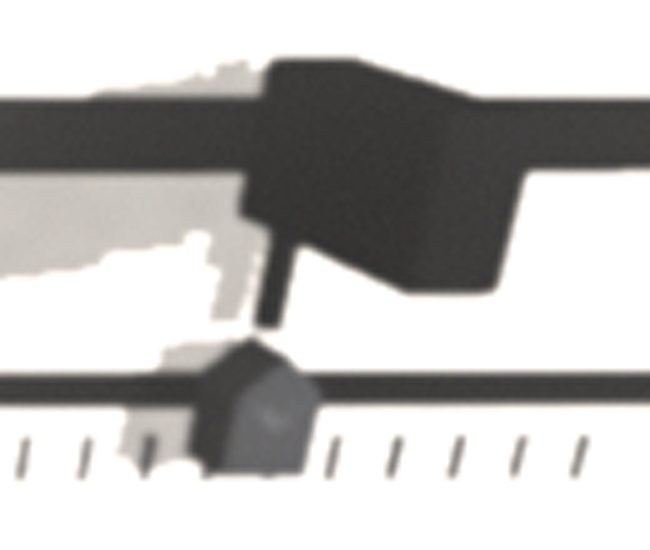

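```bash
python3 - <<'E'
from h import *
import pickle
w=pickle.load(open("c3.pkl","rb"))["wrist"]
ex=np.array([.998,.0628,0]);ey=np.array([-.0628,.998,0])
A=plane(w,550,248,.2);B=plane(w,554,253,.21)
for P in (A,B,plane(w,553.4,245,.2015),plane(w,553.4,245,.204)):print(P@ey,P@ex)
E
```

```text
0.012088020783344347 0.5986650646695925
0.008142507550794877 0.5983806932411228
0.013094355624507866 0.5954696849365723
0.011115984367214757 0.594395813094158
```

Call:
{"method": "carry_out", "body": {"targets": [{"translation": [0,-0.5,-30],"turn": 0},{"translation": [0,-0.5,-55],"turn": 0},{"translation": [0,-0.5,-72],"turn": 0},{"translation": [0,-0.5,-79],"turn": 0},{"translation": [0,-0.5,-79],"turn": 0}], "grip": -0.2}}

```text
t: 6.2
tcp_pos: [0.5736, -0.1346, 0.2107]
tcp_rot: [-0.514, 0.485, 0.517, 0.483]
contact_force: [0.1, -0.8, -0.3]
width: 0.0516
```

Call:
{"method": "carry_out", "body": {"targets": [{"translation": [0,0,0],"turn": 0},{"translation": [0,0,0],"turn": 0},{"translation": [0,0,0],"turn": 0},{"translation": [0,0,0],"turn": 0},{"translation": [0,0,0],"turn": 0},{"translation": [0,0,0],"turn": 0}], "grip": 1, "force": 50}}

```text
t: 6.7
tcp_pos: [0.5745, -0.137, 0.2122]
tcp_rot: [0.515, -0.485, -0.515, -0.484]
contact_force: [1.1, -6.5, 3.1]
width: 0.0119
```

```bash
python3 - <<'E'
from workcell import observe
from scipy.spatial.transform import Rotation as Ro
o=observe();print(o['t'],o['tcp_pos'],o['contact_force'],o['ft_torque'],o['tau'],Ro.from_quat(o['tcp_rot']).as_matrix().round(4))
E
```

```text
6.7 [ 0.57454035 -0.13704933  0.21223918] [ 1.08374547 -6.53822328  3.08399262] [-1.13468721 -0.05017029  0.01633801] [-3.24409805e+00 -5.62858057e+01 -9.20309097e+00 -2.17075557e+01
 -1.69413775e+00 -1.39518734e-02 -1.00904223e-02] [[-9.000e-04 -9.981e-01 -6.090e-02]
 [-2.600e-03 -6.090e-02  9.981e-01]
 [-1.000e+00  1.100e-03 -2.500e-03]]
```

```bash
cat > f.py <<'E'
from workcell import observe
from scipy.spatial.transform import Rotation as Ro
import numpy as np
o=observe();m=Ro.from_quat(o['tcp_rot']).as_matrix()
z=m[:,2];yaw=np.degrees(np.arctan2(-z[0],z[1]))
print(round(o['t'],2),'yaw',round(yaw,2),'knob~',round(3.5-yaw,2),'pos',o['tcp_pos'].round(4),'F',o['contact_force'].round(2),'M',o['ft_torque'].round(3),'tau7',o['tau'][6].round(4),'w',round(o['width'],4))
E
python3 f.py
```

```text
6.7 yaw 3.49 knob~ 0.01 pos [ 0.5745 -0.137   0.2122] F [ 1.08 -6.54  3.08] M [-1.135 -0.05   0.016] tau7 -0.0101 w 0.0119
```

Call:
{"method": "carry_out", "body": {"targets": [{"translation": [0,0.5,0],"turn": -4},{"translation": [0,0.5,0],"turn": -8},{"translation": [0,0.5,0],"turn": -12},{"translation": [0,0.5,0],"turn": -12}]}}

```text
t: 7.03
tcp_pos: [0.5745, -0.1372, 0.2123]
tcp_rot: [-0.461, 0.538, 0.46, 0.536]
contact_force: [1.2, -2.8, -6.0]
width: 0.012
```

```bash
python3 f.py
```

```text
7.03 yaw -8.72 knob~ 12.22 pos [ 0.5745 -0.1372  0.2123] F [ 1.19 -2.78 -6.05] M [-0.37  -0.265 -0.028] tau7 -1.0884 w 0.012
```

Call:
{"method": "carry_out", "body": {"targets": [{"translation": [0,0,0],"turn": -4},{"translation": [0,0,0],"turn": -6},{"translation": [0,0,0],"turn": -6}]}}

```text
t: 7.28
tcp_pos: [0.5746, -0.1373, 0.2123]
tcp_rot: [-0.432, 0.561, 0.431, 0.559]
contact_force: [0.9, -2.3, -5.9]
width: 0.0124
```

```bash
python3 f.py
```

```text
7.28 yaw -14.7 knob~ 18.2 pos [ 0.5746 -0.1373  0.2123] F [ 0.93 -2.25 -5.91] M [-0.142 -0.218 -0.041] tau7 -0.5981 w 0.0124
```

Call:
{"method": "carry_out", "body": {"targets": [{"translation": [0,0,0],"turn": -4},{"translation": [0,0,0],"turn": -6},{"translation": [0,0,0],"turn": -6}]}}

```text
t: 7.53
tcp_pos: [0.5746, -0.1373, 0.2123]
tcp_rot: [-0.403, 0.583, 0.402, 0.58]
contact_force: [0.6, -1.6, -6.7]
width: 0.0119
```

```bash
python3 f.py
```

```text
7.53 yaw -20.63 knob~ 24.13 pos [ 0.5746 -0.1373  0.2123] F [ 0.64 -1.58 -6.72] M [-0.146 -0.301  0.071] tau7 -0.7076 w 0.0119
```

Call:
{"method": "carry_out", "body": {"targets": [{"translation": [0,0,0],"turn": -4},{"translation": [0,0,0],"turn": -6},{"translation": [0,0,0],"turn": -6}]}}

```text
t: 7.78
tcp_pos: [0.5745, -0.1374, 0.2123]
tcp_rot: [-0.372, 0.603, 0.372, 0.6]
contact_force: [1.3, -1.0, -5.5]
width: 0.012
```

```bash
python3 f.py
```

```text
7.78 yaw -26.51 knob~ 30.01 pos [ 0.5745 -0.1374  0.2123] F [ 1.27 -0.96 -5.51] M [-0.143 -0.321  0.163] tau7 -0.8076 w 0.012
```

Call:
{"method": "carry_out", "body": {"targets": [{"translation": [0,0,0],"turn": -4},{"translation": [0,0,0],"turn": -6},{"translation": [0,0,0],"turn": -6}]}}

```text
t: 8.03
tcp_pos: [0.5745, -0.1375, 0.2123]
tcp_rot: [-0.341, 0.621, 0.34, 0.618]
contact_force: [0.3, -1.5, -5.9]
width: 0.0122
```

```bash
python3 f.py
```

```text
8.03 yaw -32.4 knob~ 35.9 pos [ 0.5745 -0.1375  0.2123] F [ 0.31 -1.51 -5.86] M [-0.172 -0.35   0.068] tau7 -0.7112 w 0.0122
```

Call:
{"method": "carry_out", "body": {"targets": [{"translation": [0,0,0],"turn": -4},{"translation": [0,0,0],"turn": -6},{"translation": [0,0,0],"turn": -6}]}}

```text
t: 8.28
tcp_pos: [0.5745, -0.1375, 0.2123]
tcp_rot: [-0.309, 0.638, 0.308, 0.635]
contact_force: [1.4, -1.7, -6.6]
width: 0.0121
```

```bash
python3 f.py
```

```text
8.28 yaw -38.29 knob~ 41.79 pos [ 0.5745 -0.1375  0.2123] F [ 1.43 -1.66 -6.62] M [-0.149 -0.287 -0.084] tau7 -0.6234 w 0.0121
```

Call:
{"method": "carry_out", "body": {"targets": [{"translation": [0,0,0],"turn": -4},{"translation": [0,0,0],"turn": -6},{"translation": [0,0,0],"turn": -6}]}}

```text
t: 8.53
tcp_pos: [0.5745, -0.1375, 0.2123]
tcp_rot: [-0.276, 0.653, 0.275, 0.65]
contact_force: [0.3, -2.1, -5.5]
width: 0.0121
```

```bash
python3 f.py; python3 - <<'E'
from h import *
import pickle
C={}
for n in("scene","wrist"): C[n]=camera(n)
f=C["wrist"]["frame"];cv2.imwrite("pics/w4.png",np.clip(f.astype(float)*2.5,0,255).astype('uint8'));cv2.imwrite('pics/s4c.png',cv2.resize(C["scene"]['frame'][150:290,220:390],None,fx=4.5,fy=4.2,interpolation=2))
pickle.dump(C,open("c4.pkl","wb"))
E
```

```text
8.53 yaw -44.16 knob~ 47.66 pos [ 0.5745 -0.1375  0.2123] F [ 0.29 -2.08 -5.5 ] M [-0.231 -0.28   0.015] tau7 -0.7318 w 0.0121
```

View pics/w4.png

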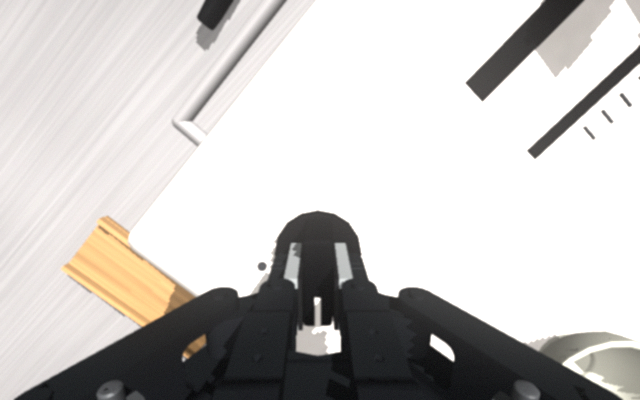

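View pics/s4c.png

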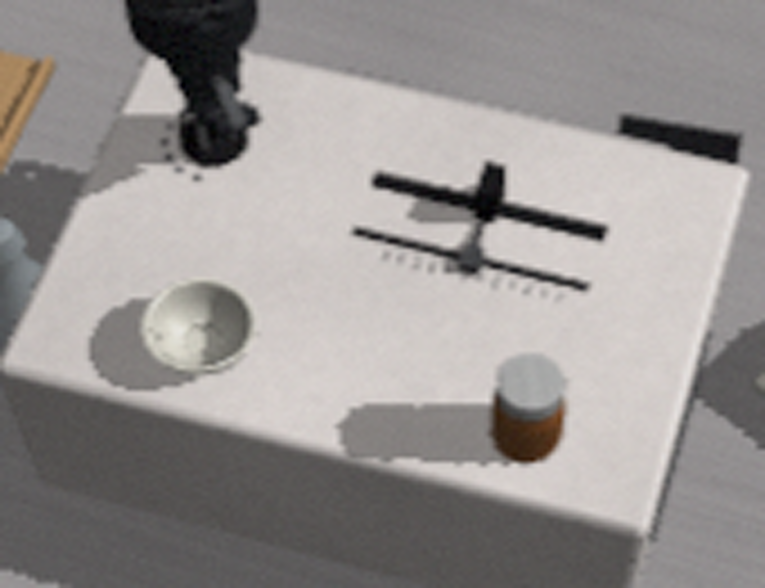

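Call:
{"method": "carry_out", "body": {"targets": [{"translation": [0,0,0],"turn": -4},{"translation": [0,0,0],"turn": -6},{"translation": [0,0,0],"turn": -6}]}}

```text
t: 8.88
tcp_pos: [0.5744, -0.1376, 0.2123]
tcp_rot: [-0.242, 0.666, 0.242, 0.663]
contact_force: [0.8, -2.2, -5.7]
width: 0.0121
```

```bash
python3 f.py
```

```text
8.88 yaw -49.99 knob~ 53.49 pos [ 0.5744 -0.1376  0.2123] F [ 0.84 -2.17 -5.65] M [-0.322 -0.279  0.176] tau7 -0.8332 w 0.0121
```

Call:
{"method": "carry_out", "body": {"targets": [{"translation": [0,0,0],"turn": -4},{"translation": [0,0,0],"turn": -6},{"translation": [0,0,0],"turn": -6}]}}

```text
t: 9.13
tcp_pos: [0.5744, -0.1376, 0.2123]
tcp_rot: [-0.208, 0.678, 0.207, 0.674]
contact_force: [0.9, -1.3, -6.5]
width: 0.012
```

```bash
python3 f.py
```

```text
9.13 yaw -55.9 knob~ 59.4 pos [ 0.5744 -0.1376  0.2123] F [ 0.89 -1.33 -6.49] M [-0.246 -0.233  0.081] tau7 -0.764 w 0.012
```

Call:
{"method": "carry_out", "body": {"targets": [{"translation": [0,0,0],"turn": -4},{"translation": [0,0,0],"turn": -6},{"translation": [0,0,0],"turn": -6}]}}

```text
t: 9.38
tcp_pos: [0.5743, -0.1377, 0.2123]
tcp_rot: [-0.173, 0.687, 0.172, 0.684]
contact_force: [-0.3, -1.1, -5.7]
width: 0.012
```

```bash
python3 f.py
```

```text
9.38 yaw -61.8 knob~ 65.3 pos [ 0.5743 -0.1377  0.2123] F [-0.29 -1.1  -5.68] M [-0.336 -0.276  0.053] tau7 -0.6619 w 0.012
```

Call:
{"method": "carry_out", "body": {"targets": [{"translation": [0,0,0],"turn": -4},{"translation": [0,0,0],"turn": -6},{"translation": [0,0,0],"turn": -6},{"translation": [0,0,0],"turn": -6}]}}

```text
t: 9.72
tcp_pos: [0.5743, -0.1377, 0.2123]
tcp_rot: [-0.138, 0.695, 0.137, 0.692]
contact_force: [-0.3, -1.4, -5.1]
width: 0.0123
```

```bash
python3 f.py; python3 - <<'E'
from h import *
import pickle
C={}
for n in("scene","wrist"): C[n]=camera(n)
f=C["wrist"]["frame"];cv2.imwrite("pics/w5.png",np.clip(f.astype(float)*2.5,0,255).astype('uint8'));cv2.imwrite('pics/s5c.png',cv2.resize(C["scene"]['frame'][150:290,220:390],None,fx=4.5,fy=4.2,interpolation=2))
pickle.dump(C,open("c5.pkl","wb"))
E
python3 f.py
```

```text
9.72 yaw -67.58 knob~ 71.08 pos [ 0.5743 -0.1377  0.2123] F [-0.28 -1.41 -5.09] M [-0.239 -0.172  0.061] tau7 -0.2407 w 0.0123
9.82 yaw -67.64 knob~ 71.14 pos [ 0.5743 -0.1377  0.2123] F [ 0.29 -1.59 -6.41] M [-0.292 -0.223  0.105] tau7 -0.068 w 0.0122
```

View pics/w5.png

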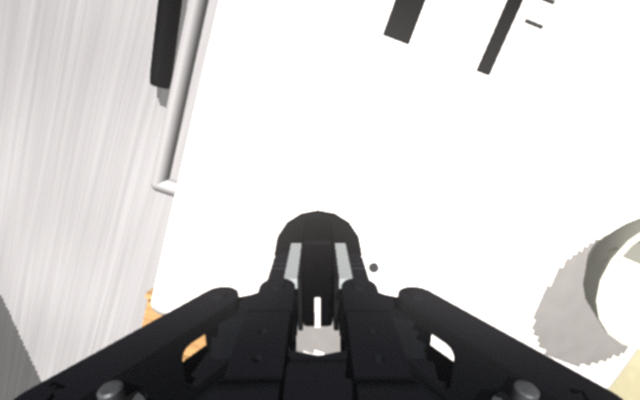

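View pics/s5c.png

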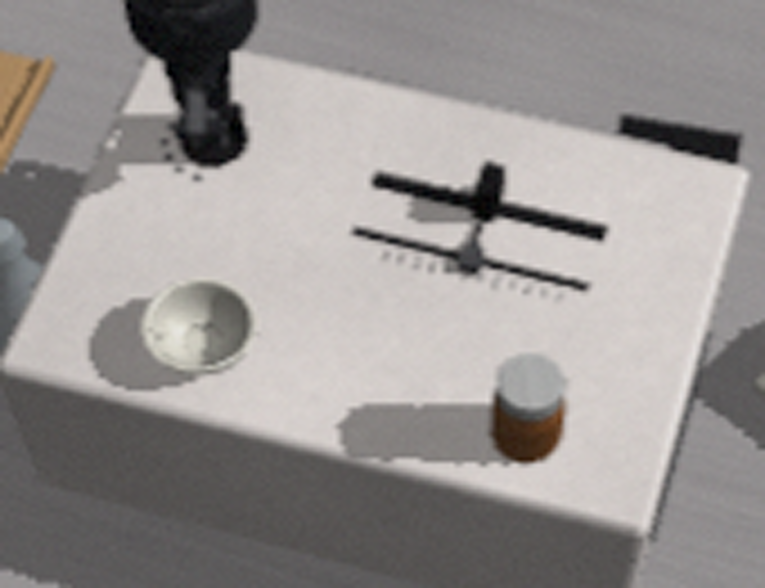

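Call:
{"method": "carry_out", "body": {"targets": [{"translation": [0,0,0],"turn": -0.5},{"translation": [0,0,0],"turn": -0.5},{"translation": [0,0,0],"turn": -0.5},{"translation": [0,0,0],"turn": -0.5},{"translation": [0,0,0],"turn": -0.5},{"translation": [0,0,0],"turn": -0.5}]}}

```text
t: 10.32
tcp_pos: [0.5743, -0.1377, 0.2123]
tcp_rot: [-0.134, 0.696, 0.134, 0.693]
contact_force: [0.5, -2.5, -4.9]
width: 0.0116
```

```bash
python3 f.py; python3 -c "
from workcell import sign_off
print(sign_off())"
```

```text
10.32 yaw -68.13 knob~ 71.63 pos [ 0.5743 -0.1377  0.2123] F [ 0.47 -2.47 -4.9 ] M [-0.337 -0.265  0.107] tau7 -0.1037 w 0.0116
the job is handed in; nothing more can be done
None
```

I set the timer and turned the heat knob to its third click, then handed the job in at 10.3 s with the knob still gripped. `sign_off` gave no verdict.

- **Timer tab:** I gripped the tab and pulled it about 52 mm along its slot, then held it about 0.4 s and released it. While it was held, the wrist view showed tab and marker point within about 1 mm of each other. An oblique view after release was less clear, putting the pointer 3–5 mm ahead of the marker, or within 1–3 mm once I allowed for the marker's height. The last pictures show the tab standing free and still near the marker.
- **Heat knob:** I turned it clockwise in 6° steps and felt torque peaks near 30° and 53°; the first click came during larger steps and gave no clear torque reading. At the end the tool had turned 71.6° (1.25 rad, target 1.257). The torque was about 0.1 N m, close to the 0.11 N m the return spring should give there. The bar lies parallel between the pads, gripped with a commanded 50 N.
- **Bystanders:** the salt bowl and spice jar stand unmoved in the last scene picture. I didn't check the other four at the end, but the arm kept clear of them throughout.

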